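Put the desk stationery back in its holders

TASK

Tidy the four bits of stationery into the grey holders, one after another: the stapler goes into the long tray, the square ink jar into the square tray, the note holder (round foot with a ball on a wire) into the wide shallow round dish, and the glue stick into the small deep round cup. Each must stand upright on its own holder's floor, set down gently rather than dropped or knocked in. Leave the mug and the spectacle case where they are.

Things in the scene. Friction and masses are not known exactly. Their poses are not given: they have to be found in the camera images.
- stapler: Stapler near the robot (not the one far off to the right), red top, black base, 38 wide (its x) x 145 long (its y) x 50 mm high, 240 g. Origin: centre of the underside, z up. The base is 38 mm wide and 8 mm high; the red top arm (fixed, does not swing) is 22 mm wide (x) from 28 to 50 mm above the underside and runs the whole length. Either way round in its tray is fine.
- ink_jar: Dark blue square ink jar, 48 x 48 mm, 58 mm high, closed, 120 g. Origin: centre of the underside, z up, x and y along the sides of the square. Square body up to 40 mm, above it a round black cap 30 mm across, from 40 to 58 mm; cap and body can both be gripped.
- note_holder: Note holder near the robot (not the like one beyond the keyboard): round dark foot 50 mm across and 16 mm high, a thin upright wire, and a red ball 26 mm across on top, its centre 85 mm and its top 98 mm above the underside; 100 g, rigid. Origin: centre of the underside, z up. Can be lifted by the ball.
- glue_stick: Glue stick standing upright, round, 26 mm across, 86 mm high, 35 g: white foot, yellow middle and red cap. Origin: centre of the underside, z up.
- long_tray: Long grey open tray lined with cork, fixed to the desk: inside 56 (its x) x 165 mm (its y), walls 4 mm thick, rim 14 mm above the desk, inner floor 4 mm above the desk. Origin: centre of the underside, at desk height. Holder of the stapler.
- square_tray: Square grey open tray lined with cork, fixed to the desk: inside 66 x 66 mm (its x and y along the sides), walls 4 mm, rim 12 mm above the desk, inner floor 4 mm above the desk. Origin: centre of the underside. Holder of the ink jar.
- wide_dish: Wide shallow round grey dish lined with cork, fixed to the desk: inside 70 mm across, walls 4 mm, rim 12 mm above the desk, inner floor 4 mm above the desk. Origin: centre of the underside. Holder of the note holder.
- narrow_cup: Small deep round grey cup lined with cork, fixed to the desk: inside 44 mm across, walls 4 mm, rim 32 mm above the desk, inner floor 4 mm above the desk. Origin: centre of the underside. Holder of the glue stick.
- mug: Orange mug, 81 mm across, 113 mm with its handle, 101 mm high, loose bystander at the back of the desk. Origin: at the foot, midway along the length with handle. To be left alone.
- spectacle_case: Brown hard spectacle case, 62 x 159 x 42 mm, loose bystander at the back of the desk. Origin: centre of the underside, its length along its y. To be left alone.
Things that resemble listed ones, but are neither listed nor needed, are in the scene too. What is shaped like the note_holder but green or purple is not meant.

How it is judged:
By the outcome, as a careful person would: the job done as asked, in the order asked, and still so for the second after the job is handed in, with the robot touching nothing.
It also fails if it takes over 104 s, if anything falls off the work surface, if the arm or the gripper's body presses on something with over 40 N, if the wrist force passes 120 N, or if a joint passes its speed limit or range.

ROBOT

A 6-joint arm with a two-finger parallel gripper is mounted at the origin on a cart in front of the work surface, level with it; the furniture and walls round the work are solid. World frame = base frame: x ahead of the robot, y to its left, z up, the work surface at z = 0. Lengths are in m, angles in degrees, forces in N, time in s.
With the tool pointing down it reaches from about 0.4 to 0.925 m from the base axis. Payload 3.4 kg.
Tool frame: the origin (TCP) lies on the mounting face of the last link; the fingertips stand 173 mm ahead of it and the grasp point (between the pads) lies 155 mm ahead of it; y points along the fingers, x is the direction in which the jaws open and shut, and the axes are right-handed (so a half turn about y gives the same grasp; the last joint's range is limited). The gripper opens to 85 mm and grips with 20 to 120 N. Pads are 22 mm wide; open, the fingers measure 114 mm over their backs; the gripper's body (76 mm by 85 mm) begins 54 mm behind the grasp point. The pads swing forward as they close: fully open they stand 13 mm farther back than shut.
Start: joints at [62.252, 17.578, 86.31, -0, 76.112, -4.211], TCP at [0.23, 0.527, 0.405] pointing down, gripper open.
Joint ranges: [-179.03, 179.03], [-60, 130.46], [8.19, 133.38], [-81.62, 261.62], [5.75, 156.47], [-153.77, 153.77]. Speed limits (degrees/s): [147.25, 147.25, 180, 180, 180, 180].

INTERFACE

Orientations are given as [roll, pitch, yaw] about the fixed x, y, z axes, in that order (R = Rz(yaw) Ry(pitch) Rx(roll)).
In Python, from rig import arm gives the robot as it stands. Calls block until the motion is done:
- arm.goto(position, orientation): joint-space move of the TCP to a pose.
- arm.line_to(position, rot=None, max_speed=0.15): straight line of the TCP; rot=None keeps the orientation; max_speed is the mean speed in m/s.
- arm.move_j(angles): joint-space move.
- arm.command_gripper(opening, grasp_force=None): opening from 0.0 (shut) to 1.0 (fully open); grasp_force is the grip in N (None keeps the last); returns when the fingers have stopped.
- arm.pause(seconds).
- arm.ik(position, orientation): joint angles nearest the present ones, or None.
- arm.snapshot(name): name is "scene" or "top"; returns a dict with "image" (420x560x3 uint8, blue, green, red), "fx", "fy", "cx", "cy" (pixels), "rvec" (rotation vector, rad) and "tvec" (3), from world to camera coordinates, as OpenCV has them. Camera axes: x right, y down, z forward; pixel columns grow to the right and rows downward; lengths in m; the calibration is good to about 2 mm. A picture is of the moment at which its call begins. There is no depth.
A pose or a line that the arm cannot do raises arm.IKError and nothing moves.
- arm.hand_in(): hands the job in, once; it reports no verdict.
Readings, each from a call of its own:
- arm.current_clock(): time.
- arm.current_joint_pos(): joint angles.
- arm.current_qd(): joint speeds.
- arm.current_effort(): joint torques, N m.
- arm.current_ee_pos(): TCP position.
- arm.current_tool_rot(): TCP orientation.
- arm.current_ft_force(): force on the tool from outside, world axes, zero at the start.
- arm.current_ft_torque(): the same for the moment, N m.
- arm.current_width(): opening from 0.0 (shut) to 1.0 (fully open).
Only numpy, scipy, OpenCV 4.12 (cv2) and the standard library are available. Lean on these libraries where they do the work, as an engineer would, in place of code of your own. Each camera call takes 0.05 s, during which the arm holds its last target. There are 200 camera calls.

## Working session

There is one attempt and no reset: what is moved stays moved. The work goes in short steps, each a Python script; the robot and the scene stay as the last script left them, time stands still between calls to the robot, and variables do not carry over. Pictures are saved under pics/ and viewed, about 12 in all and at most 16, crops included, and the job is handed in when it is done.

```bash
ls; mkdir -p pics
python3 - <<'E'
from rig import arm
import cv2,pickle
for n in("scene","top"):
    s=arm.snapshot(n); cv2.imwrite(f"pics/{n}0.png",s["image"]); pickle.dump(s,open(f"{n}0.pkl","wb"))
    R=cv2.Rodrigues(s["rvec"])[0]; print(n,s["fx"],s["cx"],s["cy"],-R.T@s["tvec"].ravel(),R[2])
print(arm.current_tool_rot(),arm.current_clock())
E
```

```text
pics
scene 388.7270517546673 279.49902026329124 211.07768480341838 [ 0.06280922 -0.68995486  0.69713775] [ 0.48860138  0.62572824 -0.60805662]
top 444.37807556650836 278.3160917843694 204.86699942534227 [ 0.51485604 -0.06319865  1.34117226] [ 0.06170498  0.02110561 -0.99787126]
[-89.99137323   0.10443472  66.46183629] 0.1
```

View pics/scene0.png

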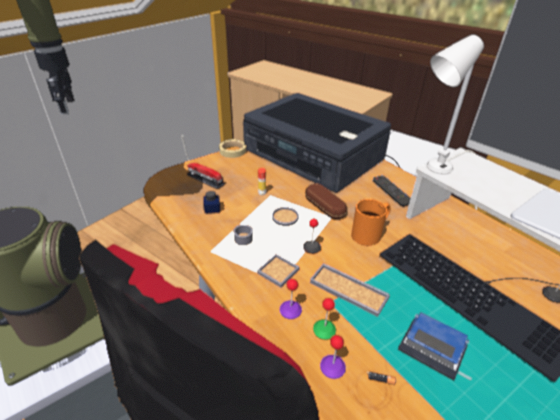

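View pics/top0.png

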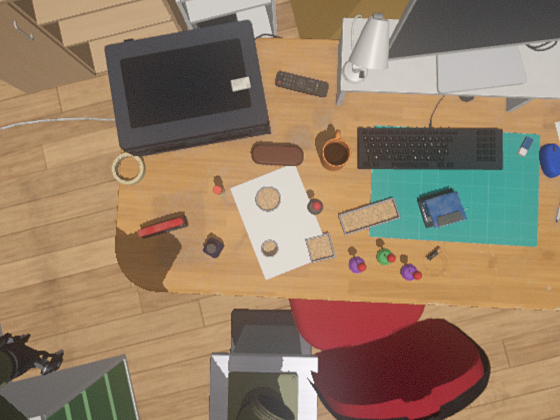

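Run:
```python
import cv2,numpy as np
a=cv2.imread("pics/scene0.png")[125:315,165:405]; b=cv2.imread("pics/top0.png")[135:290,110:410]
cv2.imwrite("pics/c_scene.png",cv2.resize(a,None,fx=3.1,fy=3.1,interpolation=cv2.INTER_CUBIC)[:600])
cv2.imwrite("pics/c_top.png",cv2.resize(b,None,fx=2.66,fy=2.66,interpolation=cv2.INTER_CUBIC))
```

```text
(no output)
```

View pics/c_scene.png

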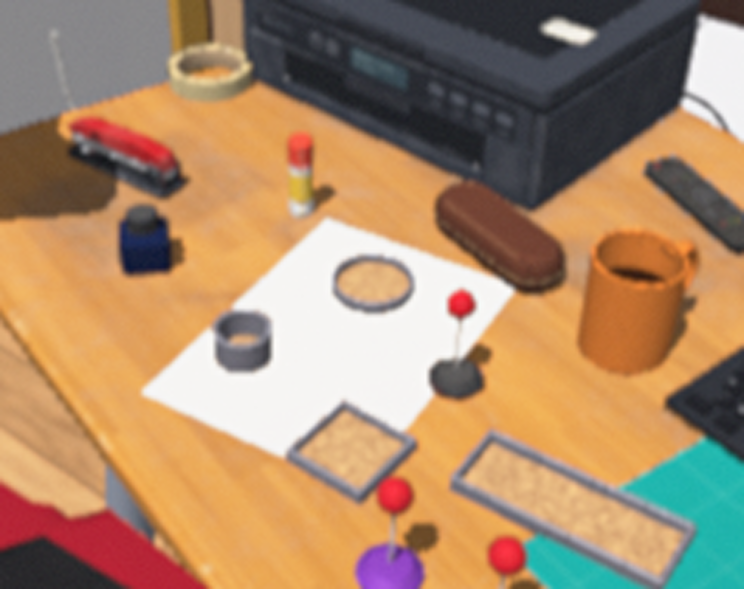

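View pics/c_top.png

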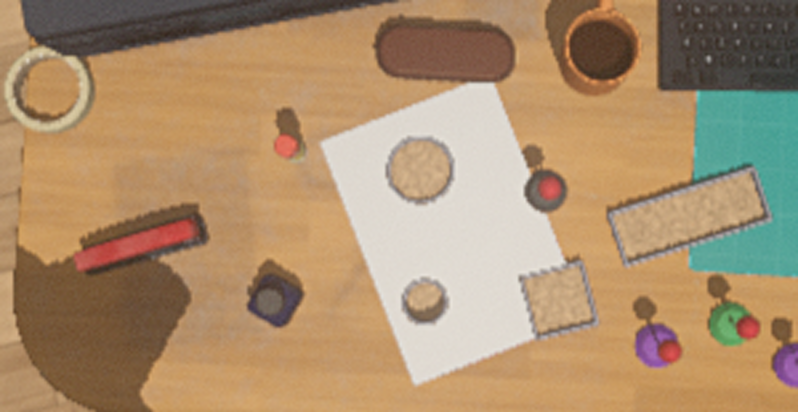

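```bash
cat > vis.py <<'E'
import cv2,numpy as np
def ray(s,p):
    R=cv2.Rodrigues(np.asarray(s["rvec"],float))[0]; t=np.ravel(s["tvec"])
    d=R.T@np.array([(p[0]-s["cx"])/s["fx"],(p[1]-s["cy"])/s["fy"],1.]); return -R.T@t,d/np.linalg.norm(d)
def onplane(s,p,z):
    o,d=ray(s,p); return o+d*(z-o[2])/d[2]
def tri(s1,p1,s2,p2):
    o1,d1=ray(s1,p1);o2,d2=ray(s2,p2)
    k=np.linalg.lstsq(np.c_[d1,-d2],o2-o1,rcond=None)[0]
    a,b=o1+k[0]*d1,o2+k[1]*d2; return (a+b)/2,np.linalg.norm(a-b)
def project(s,P):
    K=np.array([[s["fx"],0,s["cx"]],[0,s["fy"],s["cy"]],[0,0,1]])
    return cv2.projectPoints(np.float64(P).reshape(-1,1,3),np.float64(s["rvec"]),np.float64(s["tvec"]),K,None)[0].reshape(-1,2)
def mask(im,kind):
    b,g,r=[c.astype(int) for c in cv2.split(im)]; mx=np.maximum(np.maximum(r,g),b); mn=np.minimum(np.minimum(r,g),b)
    return {"red":(r>120)&(r-g>70)&(r-b>70),"blue":(b-r>8)&(mx<130),"dark":(mx<95)&(mx-mn<25),"jar":(mx<95)&(b>=r-4),
            "grey":(mx<165)&(mx-mn<35)&(b>=r-12)}[kind].astype(np.uint8)
def blob(im,kind,roi,hull=True):
    x0,y0,x1,y1=roi; m=mask(im[y0:y1,x0:x1],kind)
    c=max(cv2.findContours(m,cv2.RETR_EXTERNAL,cv2.CHAIN_APPROX_NONE)[0],key=lambda c:len(c))
    c=c+np.array([x0,y0]); return cv2.convexHull(c) if hull else c
E
cat > meas.py <<'E'
import pickle,cv2,numpy as np
from vis import *
S={n:pickle.load(open(n+"0.pkl","rb")) for n in("scene","top")}
T={"stapler":("red",(130,205,195,245),(183,157,230,190),.05),"jar":("jar",(198,230,228,262),(198,187,225,217),.04),
"ball":("red",(305,193,328,218),(303,213,323,232),.085),"foot":("dark",(303,193,328,218),(300,238,324,256),.016),"glue":("red",(208,178,230,198),(253,163,272,186),.086),
"dish":("grey",(250,180,285,215),(269,203,302,230),.012),"cup":("grey",(256,232,282,260),(230,220,258,250),.032),
"sq":("grey",(300,228,338,266),(254,251,302,290),.012),"long":("grey",(334,192,402,237),(307,260,393,318),.014)}
vis={n:cv2.resize(S[n]["image"],None,fx=3,fy=3,interpolation=cv2.INTER_CUBIC) for n in S}
for k,(kind,rt,rs,z) in T.items():
    c={}
    for n,r in(("top",rt),("scene",rs)):
        h=blob(S[n]["image"],kind,r); c[n]=h; cv2.polylines(vis[n],[h*3+1],True,(0,255,0),1)
    ctr={n:np.array(cv2.minAreaRect(c[n])[0]) for n in c}
    P,e=tri(S["top"],ctr["top"],S["scene"],ctr["scene"])
    g=np.array([onplane(S["top"],p[0],z)[:2] for p in c["top"]])
    rc=cv2.minAreaRect((g*1000).astype(np.float32)); gs=np.array([onplane(S["scene"],p[0],z)[:2] for p in c["scene"]])
    rs_=cv2.minAreaRect((gs*1000).astype(np.float32))
    print(k,"tri",P.round(4),"err",round(e,4),"| top",np.round(rc[0],1),np.round(rc[1],1),round(rc[2],1),"| scene",np.round(rs_[0],1),np.round(rs_[1],1),round(rs_[2],1))
cv2.imwrite("pics/o.png",np.vstack([cv2.resize(vis["top"][520:810,380:1220],(800,276)),cv2.resize(vis["scene"][460:960,530:1200],(430,321)).copy() if 0 else cv2.copyMakeBorder(cv2.resize(vis["scene"][460:960,530:1200],(430,321)),0,0,0,370,cv2.BORDER_CONSTANT)]))
E
python3 meas.py
```

```text
stapler tri [0.5266 0.3102 0.0407] err 0.0014 | top [525.9 307.9] [ 22.  134.7] 17.3 | scene [519.5 291. ] [ 51.8 147.9] 20.6
jar tri [0.4667 0.1564 0.0234] err 0.0062 | top [464.7 155.3] [42.1 37.7] 64.7 | scene [460.  135.4] [97.8 42.1] 61.6
ball tri [ 0.5934 -0.1451  0.0845] err 0.0032 | top [ 592.2 -144.1] [19.  20.3] 27.5 | scene [ 595.9 -144.9] [31.8 20.5] 54.1
foot tri [ 0.6014 -0.1306 -0.0132] err 0.0166 | top [ 593.3 -123.8] [3. 0.] -179.2 | scene [ 586.4 -158.3] [39.9 40.3] 64.4
glue tri [0.6359 0.1396 0.0737] err 0.0031 | top [633.5 138.5] [22.3 22.1] 46.2 | scene [626.1 123.1] [67.5 27. ] 54.5
dish tri [ 0.6309 -0.0174 -0.0129] err 0.0343 | top [642.4 -28.1] [17.   2.1] 45.8 | scene [597.4 -32.4] [31.2 68.2] 54.2
cup tri [0.4667 0.004  0.0034] err 0.0227 | top [458.5   8.9] [26.2  3.9] 27.8 | scene [459.6 -30.5] [73.8 45.4] 61.4
sq tri [ 0.4491 -0.1809  0.035 ] err 0.0164 | top [ 441.3 -177.9] [8.9 0. ] 91.1 | scene [ 469.7 -167.9] [76.2 74.8] 15.2
long tri [ 0.5791 -0.3343  0.0259] err 0.0499 | top [ 586.3 -344. ] [70.5 95.5] 9.9 | scene [ 564.8 -312.1] [ 70.6 171.8] 18.9
```

View pics/o.png

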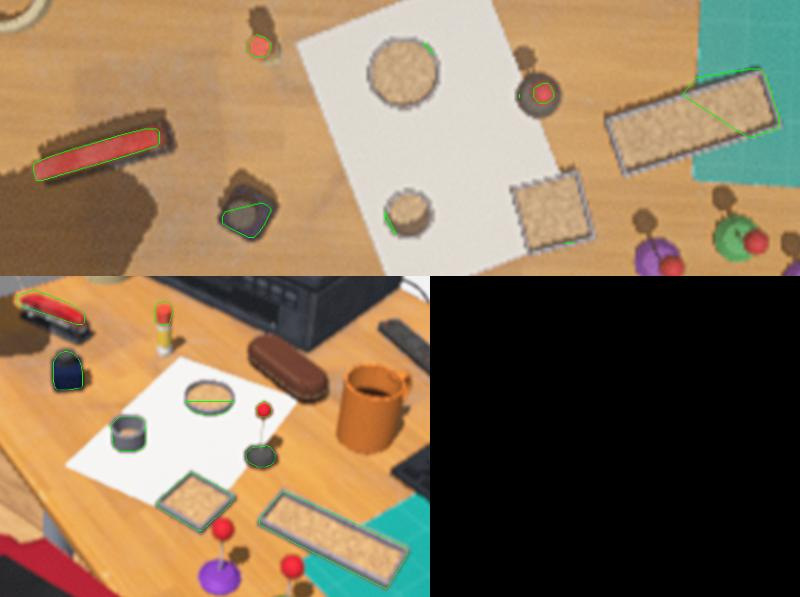

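Run:
```python
import cv2
t=cv2.imread("pics/top0.png"); p=lambda y,a,b:print([tuple(map(int,v)) for v in t[y,a:b]])
p(198,253,260);p(206,306,312);p(247,204,222);p(247,305,310);p(250,259,266)
p(222,340,346);p(215,330,336)
```

```text
[(210, 219, 225), (202, 211, 217), (133, 138, 148), (155, 160, 172), (129, 158, 188), (129, 164, 198), (131, 170, 203)]
[(206, 214, 220), (111, 119, 129), (74, 82, 94), (83, 94, 106), (107, 116, 123), (101, 108, 123)]
[(70, 73, 88), (72, 59, 72), (70, 78, 92), (91, 101, 114), (96, 107, 118), (89, 101, 114), (91, 102, 115), (88, 98, 114), (92, 104, 117), (92, 101, 116), (92, 103, 115), (90, 99, 115), (62, 68, 87), (75, 73, 88), (87, 73, 86), (90, 74, 86), (84, 69, 80), (78, 69, 82)]
[(211, 219, 224), (200, 210, 215), (138, 144, 153), (137, 144, 160), (124, 161, 194)]
[(211, 220, 226), (207, 214, 221), (152, 153, 162), (123, 126, 134), (90, 108, 131), (105, 139, 170), (116, 150, 180)]
[(99, 110, 130), (138, 138, 144), (122, 145, 166), (126, 166, 200), (130, 171, 204), (125, 164, 197)]
[(113, 168, 211), (107, 162, 208), (108, 164, 209), (107, 162, 208), (104, 160, 207), (103, 162, 208)]
```

```bash
python3 - <<'E'
s=open("vis.py").read()
s=s.replace('"grey":','"tgrey":(r-b<33)&(g-r<10)&(mx<182)&(mx>=110),"tfoot":(r-b<30)&(mx<140),"tblue":(b-g>=-1)&(mx<110),"tcap":(r-b<32)&(mx>104)&(mx<130)&(g-b>5),\n            "grey":')
s=s.replace("    c=max(cv2.findContours(m,cv2.RETR_EXTERNAL,cv2.CHAIN_APPROX_NONE)[0],key=lambda c:len(c))","    m=cv2.morphologyEx(m,cv2.MORPH_CLOSE,np.ones((3,3))) if kind!='tgrey' else m\n    cs=cv2.findContours(m,cv2.RETR_EXTERNAL,cv2.CHAIN_APPROX_NONE)[0]\n    c=np.vstack([c for c in cs if len(c)>=5]) if kind=='tgrey' else max(cs,key=len)")
open("vis.py","w").write(s)
m=open("meas.py").read()
m=m.replace('"foot":("dark"','"foot":("tfoot/dark"').replace('"dish":("grey"','"dish":("tgrey/grey"').replace('"cup":("grey"','"cup":("tgrey/grey"').replace('"sq":("grey"','"sq":("tgrey/grey"').replace('"long":("grey"','"long":("tgrey/grey"')
m=m.replace('"jar":("jar",','"cap":("tcap/dark",(198,230,228,262),(203,187,222,203),.058),"jar":("tblue/jar",')
m=m.replace("blob(S[n]","blob(S[n]").replace("kind,r)","kind.split('/')[0 if n=='top' else -1],r)")
open("meas.py","w").write(m)
E
python3 meas.py
```

```text
stapler tri [0.5266 0.3102 0.0407] err 0.0014 | top [525.9 307.9] [ 22.  134.7] 17.3 | scene [519.5 291. ] [ 51.8 147.9] 20.6
cap tri [0.4699 0.1563 0.0416] err 0.0094 | top [466.4 156. ] [23.1 23.2] 1.5 | scene [461.2 127.9] [57.8 32.3] 89.4
jar tri [0.4675 0.1556 0.0235] err 0.0041 | top [466.3 153.9] [44.1 45.2] 57.7 | scene [460.  135.4] [97.8 42.1] 61.6
ball tri [ 0.5934 -0.1451  0.0845] err 0.0032 | top [ 592.2 -144.1] [19.  20.3] 27.5 | scene [ 595.9 -144.9] [31.8 20.5] 54.1
foot tri [ 0.5975 -0.1438 -0.0013] err 0.0035 | top [ 595.1 -141.7] [41.9 41.7] 0.6 | scene [ 586.4 -158.3] [39.9 40.3] 64.4
glue tri [0.6359 0.1396 0.0737] err 0.0031 | top [633.5 138.5] [22.3 22.1] 46.2 | scene [626.1 123.1] [67.5 27. ] 54.5
dish tri [ 0.6186 -0.003  -0.0143] err 0.0063 | top [614.2  -2.3] [72.2 75.1] 0.9 | scene [604.  -31.2] [40.7 74. ] 69.1
cup tri [ 0.4692 -0.0105  0.0118] err 0.0034 | top [468.5 -10.3] [45.6 49.7] 45.9 | scene [459.6 -30.5] [73.8 45.4] 61.4
sq tri [ 0.4731 -0.1614  0.0038] err 0.0025 | top [ 472.5 -160.1] [74.6 73.6] 15.0 | scene [ 469.7 -167.9] [76.2 74.8] 15.2
long tri [ 0.5709 -0.3077  0.0047] err 0.0047 | top [ 568.8 -304.3] [ 63.9 173.4] 18.6 | scene [ 564.8 -312.1] [ 70.6 171.8] 18.9
```

View pics/o.png

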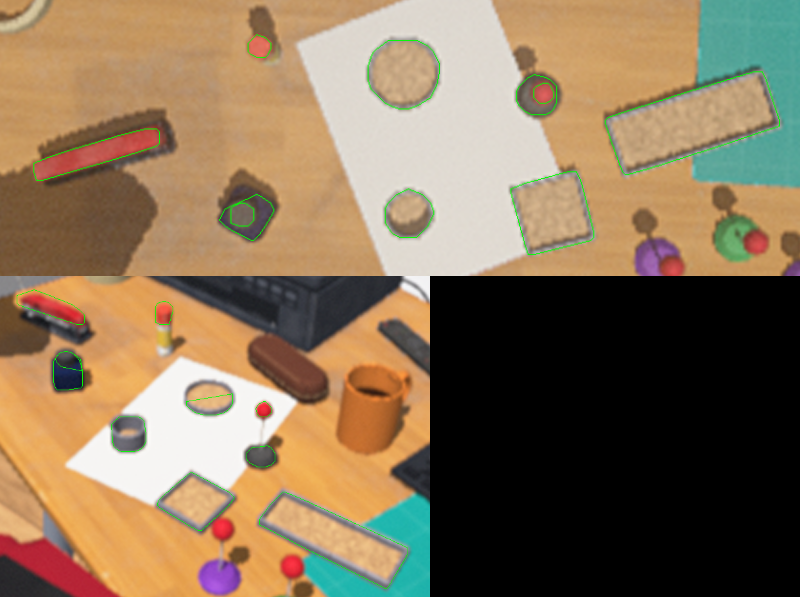

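```bash
cat > act.py <<'E'
from rig import arm
import numpy as np,cv2,pickle
DOWN=lambda yaw:[-90,0,yaw]
def pick(xy,yaw,gz,opening,force,lift=.15):
    z=gz+.155
    arm.goto([*xy,z+lift],DOWN(yaw)); arm.command_gripper(opening)
    arm.line_to([*xy,z+.02],max_speed=.25); arm.line_to([*xy,z],max_speed=.06)
    arm.command_gripper(0.,force); w=arm.current_width(); p=arm.current_ee_pos()
    arm.line_to([*xy,z+.03],max_speed=.08); arm.line_to([*xy,z+lift],max_speed=.25)
    print("grasped w mm",round(85*w,1),"after lift",round(85*arm.current_width(),1),"F",np.round(arm.current_ft_force(),1),"t",arm.current_clock())
    return p
def place(xy,yaw,gz,opening,lift=.15,up=.15):
    z=gz+.155
    arm.goto([*xy,z+lift],DOWN(yaw)); arm.line_to([*xy,z+.03],max_speed=.25); arm.line_to([*xy,z+.008],max_speed=.05)
    arm.pause(.2); f0=arm.current_ft_force()[2]; h=.008
    while h>.002:
        h-=.001; arm.line_to([*xy,z+h],max_speed=.02); f=arm.current_ft_force()[2]-f0
        if abs(f)>1.2: break
    print("contact h",round(h,4),"dF",round(f,2))
    arm.command_gripper(opening); arm.pause(.2)
    arm.line_to([*xy,z+.02],max_speed=.04); arm.line_to([*xy,z+up],max_speed=.25)
    print("t",arm.current_clock(),"F",np.round(arm.current_ft_force(),1))
def snap(tag):
    for n in("scene","top"):
        s=arm.snapshot(n); pickle.dump(s,open(f"{n}{tag}.pkl","wb")); cv2.imwrite(f"pics/{n}{tag}.png",s["image"])
E
python3 - <<'E'
from act import *
for p,y in [((.526,.308),17.3),((.569,-.305),18.6),((.466,.155),-30),((.4725,-.1605),15),((.593,-.144),0),((.614,-.002),0),((.634,.1385),0),((.4685,-.010),0)]:
    for z in(.19,.39): 
        q=arm.ik([*p,z],DOWN(y)); print(p,z,None if q is None else np.round(q))
print(pick((.526,.308),17.3,.037,.7,50)); snap("1")
E
```

```text
(0.526, 0.308) 0.19 [26. 33. 96.  0. 51.  9.]
(0.526, 0.308) 0.39 [26. 21. 83.  0. 76.  9.]
(0.569, -0.305) 0.19 [-32.  35.  91.   0.  54. -51.]
(0.569, -0.305) 0.39 [-32.  24.  79.   0.  78. -51.]
(0.466, 0.155) 0.19 [ 13.  27. 111.   0.  42.  43.]
(0.466, 0.155) 0.39 [13. 12. 97.  0. 71. 43.]
(0.4725, -0.1605) 0.19 [-24.  27. 110.   0.  43. -39.]
(0.4725, -0.1605) 0.39 [-24.  12.  96.   0.  71. -39.]
(0.593, -0.144) 0.19 [-18.  33.  96.   0.  51. -18.]
(0.593, -0.144) 0.39 [-18.  21.  83.   0.  76. -18.]
(0.614, -0.002) 0.19 [-4. 33. 95.  0. 51. -4.]
(0.614, -0.002) 0.39 [-4. 21. 83.  0. 76. -4.]
(0.634, 0.1385) 0.19 [ 9. 35. 90.  0. 54.  9.]
(0.634, 0.1385) 0.39 [ 9. 24. 78.  0. 78.  9.]
(0.4685, -0.01) 0.19 [ -6.  26. 114.   0.  41.  -6.]
(0.4685, -0.01) 0.39 [ -6.  10. 100.   0.  71.  -6.]
grasped w mm 21.1 after lift 20.9 F [-0.1  0.9 -3.8] t 4.6167
[0.52625908 0.30810062 0.19235741]
```

Run:
```python
from act import *
place((.569,-.305),18.6,.037+.004-.004,.6); arm.goto([.466,.155,.36],DOWN(-30)); snap("2")
a=cv2.imread("pics/scene1.png")[125:325,165:405]; b=cv2.imread("pics/scene2.png")[200:330,280:420]; c=cv2.imread("pics/top2.png")[180:290,290:420]
f=lambda i:cv2.resize(i,(400,300),interpolation=cv2.INTER_CUBIC)
cv2.imwrite("pics/v2.png",np.vstack([np.hstack([f(a),f(b)]),np.hstack([f(c),f(cv2.imread("pics/top2.png")[200:290,150:270])])]))
```

```text
contact h 0.004 dF 3.15
t 11.1583 F [-0.2  0.8 -0.3]
```

View pics/v2.png

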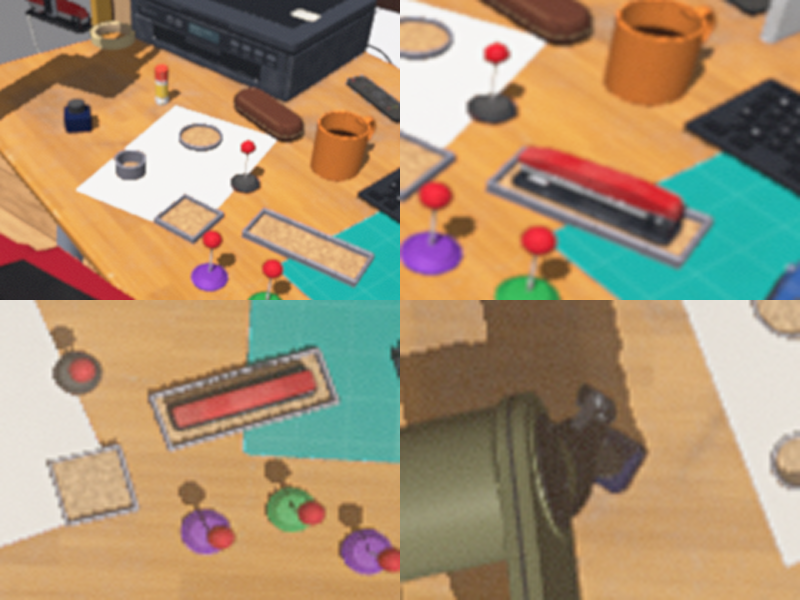

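Stapler stands flat inside the long tray (bottom-left panel, about (245,398); contact at exactly +4 mm). Next the jar, gripped across its body.

Run:
```python
from act import *
pick((.4665,.155),-30,.033,.95,40)
```

```text
grasped w mm 45.8 after lift 45.6 F [-1.2 -0.5 -1.6] t 16.3667
```

Run:
```python
from act import *
place((.4725,-.1605),15,.033,.85); arm.goto([.593,-.144,.4],DOWN(0)); arm.goto([.5,.2,.4],DOWN(0)); snap("3")
c=cv2.imread("pics/scene3.png")[190:330,230:410]; b=cv2.imread("pics/top3.png")[180:290,290:420]
f=lambda i:cv2.resize(i,(400,300),interpolation=cv2.INTER_CUBIC)
cv2.imwrite("pics/v3.png",np.hstack([f(c),f(b)]))
from vis import *
for n,r in(("top",(305,193,328,218)),("scene",(303,213,323,232))):
    s=pickle.load(open(n+"3.pkl","rb")); print(n,onplane(s,cv2.minAreaRect(blob(s["image"],"red",r))[0],.085))
```

```text
contact h 0.004 dF 6.22
t 21.875 F [-0.   1.2 -0. ]
top [ 0.59217626 -0.14408028  0.085     ]
scene [ 0.59433717 -0.14642556  0.085     ]
```

View pics/v3.png

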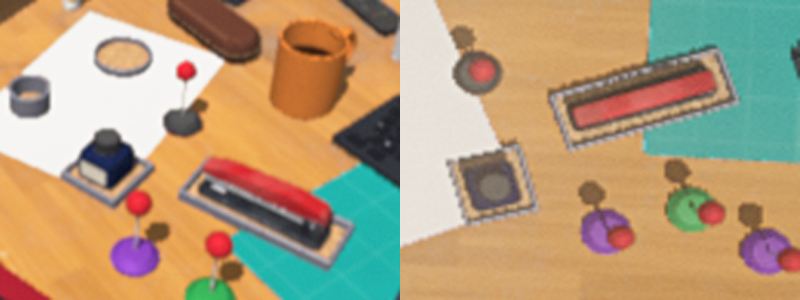

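Jar sits square in its tray (right panel (491,185)), stapler unchanged. Next the note holder.

Run:
```python
from act import *
pick((.593,-.1445),0,.085,.75,40)
snap("4"); cv2.imwrite("pics/v4.png",cv2.resize(cv2.imread("pics/scene4.png")[100:330,200:430],(520,520),interpolation=cv2.INTER_CUBIC))
```

```text
grasped w mm 22.2 after lift 22.5 F [ 0.4 -0.7 -1.3] t 28.2833
```

View pics/v4.png

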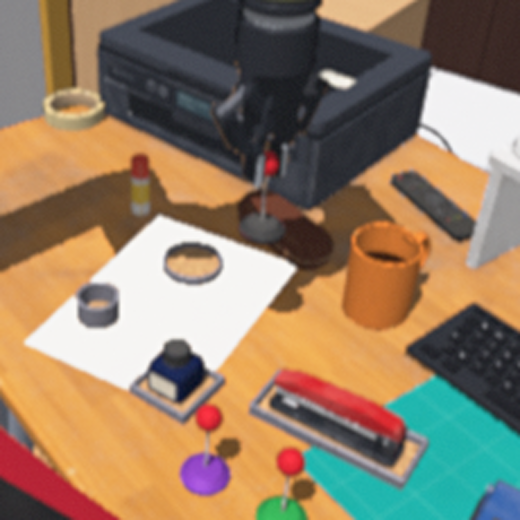

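Run:
```python
from act import *
place((.6135,-.003),0,.085,.6); arm.goto([.55,.3,.4],DOWN(0)); snap("5")
c=cv2.imread("pics/scene5.png")[150:300,200:380]; b=cv2.imread("pics/top5.png")[160:290,200:360]
f=lambda i:cv2.resize(i,(400,320),interpolation=cv2.INTER_CUBIC)
cv2.imwrite("pics/v5.png",np.hstack([f(c),f(b)]))
from vis import *
s=pickle.load(open("top5.pkl","rb")); print(onplane(s,cv2.minAreaRect(blob(s["image"],"red",(208,178,230,198)))[0],.086))
```

```text
contact h 0.004 dF 3.28
t 33.2333 F [-1.  -0.2 -0.4]
[0.6334707  0.13853713 0.086     ]
```

View pics/v5.png

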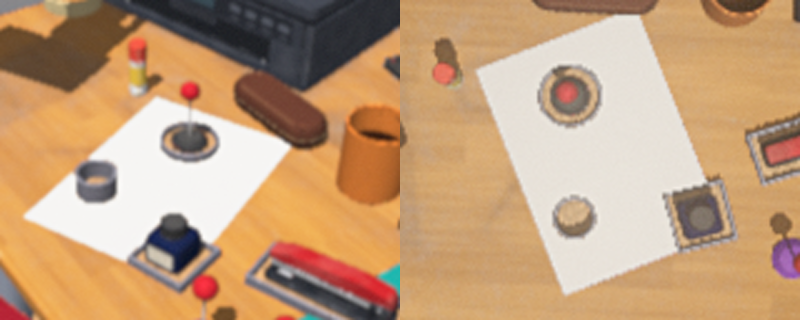

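Note holder upright on the dish floor. Next the glue stick.

Run:
```python
from act import *
pick((.634,.1385),0,.058,.7,30)
place((.4685,-.010),0,.058,.55,up=.2); arm.goto([.3,.5,.4],DOWN(60)); arm.pause(1); snap("6")
c=cv2.imread("pics/scene6.png")[150:330,200:410]; b=cv2.imread("pics/top6.png")[130:290,230:420]
f=lambda i:cv2.resize(i,(400,320),interpolation=cv2.INTER_CUBIC)
cv2.imwrite("pics/v6.png",np.hstack([f(c),f(b)]))
from vis import *
T=pickle.load(open("top6.pkl","rb")); S=pickle.load(open("scene6.pkl","rb"))
r=lambda s,roi:cv2.minAreaRect(blob(s["image"],"red",roi))[0]
def roi(s,P,w=8): u,v=project(s,[P])[0].astype(int); return(u-w,v-w,u+w,v+w)
for n,P,w in(("ball",[.6135,-.003,.089],9),("glue",[.4685,-.01,.08],9)):
    print(n,tri(T,r(T,roi(T,P,w)),S,r(S,roi(S,P,w))))
```

```text
grasped w mm 24.5 after lift 24.5 F [-0.7  0.2 -0.9] t 38.2417
contact h 0.004 dF 3.58
t 43.5167 F [-0.3 -0.4  0.3]
ball (array([ 0.61394052, -0.00286534,  0.09066776]), np.float64(0.0018850086443776936))
glue (array([ 0.46917341, -0.00927096,  0.07743101]), np.float64(0.004670590027634713))
```

View pics/v6.png

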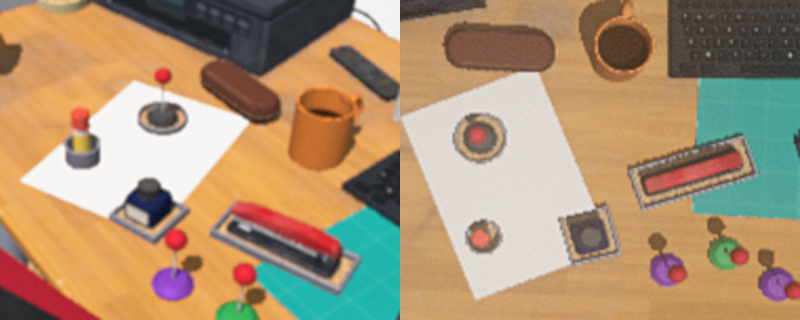

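All four stand in their holders, with the mug and case unmoved and the arm clear.

```bash
python3 -c "
from rig import arm
print(arm.hand_in(),arm.current_clock())"
```

```text
the job is handed in; nothing more can be done
the job is handed in; nothing more can be done
```

All four items are in their holders, placed in the order asked: stapler, ink jar, note holder, glue stick. I handed the job in soon after the last placing, which finished at 43.5 s on the robot's clock.

- **Placing:** each item was lowered in 1 mm steps. Contact came at +4 mm, the holder's floor height, with force changes of 3 to 6 N.
- **Last pictures:** the final top and scene views show every item upright inside its own holder. The mug and spectacle case look unmoved, judged by eye rather than measured, and the arm is clear of everything.
- **Two-view checks at the end:** the note holder's ball measured at (0.614, -0.003, 0.091) m, where 0.089 m high was expected. The middle of the glue stick's cap was at (0.469, -0.009, 0.077) m.
- **Disagreements:**
  - The first two-view heights of the holders came out low: about 4 mm for the two trays and 12 mm for the cup. The scene outlines include the outer walls.
  - The dish's two-view height was unusable because its scene mask caught only half of it.
  - I therefore took holder positions from the top view, with the rim heights from your text.
  - The grip widths read 1 to 4 mm under the true sizes, but no grasp slipped.

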